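# Hang the front-heavy spice caddy on the rail

## Task

Pick up the blue spice caddy by its wooden grip and hang it by its two hooks on the top rail of the steel stand, somewhere between the posts, with its back plate towards the stand. It is front-heavy: ease its weight onto the rail, swing its foot back until it rests against the lower bar, and only then let go, so that it neither drops nor swings when released. Never force it against the stand, and leave everything else where it stands.

Things in the scene. Friction and masses are not known exactly. Their poses are not given: they have to be found in the camera images.
- caddy_grip (a point): Centre of the caddy's wooden grip block: 34 mm (x) x 14 mm (y) x 36 mm high, on a 10 mm steel stem, 150 mm above the caddy's underside. Nothing else of the caddy is higher than 122 mm. Axes are the caddy's: x towards its back plate (to be hung on the rail), y along its width, z up.
- caddy_hook (a point): Where the rail's centre lies in the caddy's two hooks when they sit on the rail, midway between them: 65.5 mm behind (+x) and 37 mm below the grip centre. Hooks 16 mm wide, 45 mm either side: a level arm, its underside 5 mm above this point, then a lip turned down, ending 17 mm below the arm. Slot 17 mm wide in x (8.5 mm either side of this point), open below. Axes are the caddy's.
- caddy_foot (a point): The foot: middle of the lower rear edge of the caddy's flat back plate (4 mm thick, 130 mm wide, 118 mm high), 57 mm behind (+x) and 150 mm below the grip centre. The plate near this edge comes to rest on the stand's lower bar. Axes are the caddy's.
- caddy: Blue spice caddy, about 0.4 to 0.6 kg: tray 96 mm (x) x 130 mm (y), walls 32 mm high, two fixed jars 82 mm high and 49 mm wide at 34 mm either side of the stem. Origin: centre of the underside, 10 mm behind (+x) and 150 mm below the grip centre. Centre of mass about below the grip, so 60 to 75 mm in front of the rail once hung.
- rail_mid (a point): Centre of the stand's top rail: steel bar 10 mm in diameter along y, 240 mm above the worktop, between two posts at y = +170 and -170 mm that end in 20 mm balls at the rail's height. x points away from the robot; the caddy hangs on the -x side.
- stand: The steel stand, fixed; origin on the worktop below the rail's middle, axes as rail_mid. Feet 130 mm long (x). A rubber lower bar, 12 mm in diameter, runs 95 mm below the rail; it is set 0 to 18 mm farther back (+x) than the rail, adjustable and not known: the caddy comes to rest with its foot back, leaning 0.05 to 0.27 rad. Rail and bar do not give.
- soap: Bystander: white soap bottle, 60 mm in diameter, 150 mm tall, origin at the centre of its underside.
- jar: Bystander: amber jar, 70 mm in diameter, 100 mm tall, origin at the centre of its underside.
- bowl: Bystander: blue bowl, 90 mm wide, 45 mm tall, on the worktop under the rail, origin at the centre of its underside.
- mug: Bystander: white mug, 80 mm wide, 90 mm tall, origin at the centre of its underside.
- mill: Bystander: dark wooden pepper mill, 56 mm wide, 155 mm tall, origin at the centre of its underside.
- tin: Bystander: copper tin, 72 mm wide, 80 mm tall, origin at the centre of its underside.

How it is judged:
By the outcome, as a careful person would: the job done as asked, in the order asked, and still so for the second after the job is handed in, with the robot touching nothing.
It also fails if it takes over 72 s, if anything falls off the work surface, if the arm or the gripper's body presses on something with over 40 N, if the wrist force passes 120 N, or if a joint passes its speed limit or range.

## Robot

A 6-joint arm with a two-finger parallel gripper is mounted at the origin on the work surface. World frame = base frame: x ahead of the robot, y to its left, z up, the work surface at z = 0. Lengths are in m, angles in rad, forces in N, time in s.
With the tool pointing down it reaches from about 0.3 to 0.775 m from the base axis. Payload 14.6 kg.
Tool frame: the origin (TCP) lies at the very end of the fingers, on their centre line; the grasp point (between the pads) lies 19 mm behind it; y points along the fingers, x is the direction in which the jaws open and shut, and the axes are right-handed (so a half turn about y gives the same grasp; the last joint's range is limited). The gripper opens to 94 mm and grips with 3 to 60 N. Pads are 16 mm wide; open, the fingers measure 119 mm over their backs; the gripper's body (75 mm by 177 mm) begins 78 mm behind the grasp point.
Start: joints at [1.214, 0.3, 1.521, -0, 1.321, -0.067], TCP at [0.157, 0.527, 0.205] pointing down, gripper open.
Joint ranges: [-3.03, 3.03], [-0.79, 2.21], [0.23, 2.52], [-1.04, 4.18], [0, 3.07], [-2.55, 2.55]. Speed limits (rad/s): [2.22, 2.22, 2.57, 3.14, 3.14, 3.14].

## Interface

Orientations are given as [roll, pitch, yaw] about the fixed x, y, z axes, in that order (R = Rz(yaw) Ry(pitch) Rx(roll)).
In Python, from station import * gives the robot as it stands.
- The arm moves only by the tool send_rows, never from a script. Its argument "series" is text: rows parted by semicolons, each of 7 numbers parted by spaces: the turn, a rotation vector about the tool's x, y, z in units of 5 degrees (1.0 is 5 degrees), then the shift along the tool's x, y, z in cm, then the opening, from -1 (shut) to 1 (fully open). A call has exactly 10 rows; each row is the pose to reach, as a shift and turn from the pose commanded when the call began, along the tool's axes at that moment; what a row does not reach only later rows make up. A row lasts 1/12 s, in which the tool goes at most 41.7 mm and 7.16 degrees, less where a joint would pass 70% of its speed; a pose out of reach is approached as far as the arm can. A call with a gripper value outside its range is refused whole. The fingers move at their own pace and stop on an object; "newtons" is the grip in N (left out, the last holds). Time passes only in rows, so rows that repeat a pose let the fingers close, or fill a call up. It gives the time, the measured TCP pose, the force and the opening at its end, in the units of the state.
- get_obs(): the state, without advancing time (a new reading comes with each control period).
- camera(name): name is "side" or "top"; returns the picture (384x512x3 uint8, red, green, blue); there is no depth.
- camera_info(name): a dict with "K" (3x3 intrinsics, pixels), "R" (3x3) and "t" (3): a world point X has camera coordinates R X + t. Camera axes: x right, y down, z forward; pixel columns grow to the right and rows downward; lengths in m; the calibration is good to about 2 mm. A picture is of the moment at which its call begins. camera_info takes no time and is no camera call.
- hand_in(): hands the job in, once; it reports no verdict.
The state is a dict: "time_s": time; "qpos": joint angles; "joint_vel": joint speeds; "tau": joint torques, N m; "ee_pos": TCP position; "eef_rot": TCP orientation; "force": force on the tool from outside, world axes, zero at the start; "moment": the same for the moment, N m; "grip_width": finger opening in m.
Only numpy, scipy, OpenCV 4.12 (cv2) and the standard library are available. Lean on these libraries where they do the work, as an engineer would, in place of code of your own. Each camera call takes 0.05 s, during which the arm holds its last target. There are 200 camera calls.

## Working session

There is one attempt and no reset: what is moved stays moved. The work goes in short steps, Python scripts to look and compute and a tool call to move; the robot and the scene stay as the last step left them, time stands still between calls to the robot, and variables do not carry over. Pictures are saved under pics/ and viewed, on a budget of 10 in all, crops included, one or two more only if the job needs it, and the job is handed in when it is done.

Besides the shell and the picture viewer there is one more tool, called after "Request:" by a JSON object that holds its "fn" and its "kwargs", one argument or row to a line. send_rows: Moves the arm, as the interface text tells. Its arguments: {"type":"object","properties":{"series":{"type":"string"},"newtons":{"type":"number"}},"required":["series"]}

```bash
ls; mkdir -p pics
python3 - <<'E'
from station import *
import cv2,numpy as np
np.set_printoptions(precision=4,suppress=True)
for n in("side","top"):
    im=camera(n); cv2.imwrite(f"pics/{n}0.png",im[:,:,::-1]); i=camera_info(n); print(n,i["K"],i["R"],i["t"], -i["R"].T@i["t"])
o=get_obs();print(o)
E
```

```text
pics
side [[455.5538   0.     257.8145]
 [  0.     455.5538 194.7859]
 [  0.       0.       1.    ]] [[ 0.9104 -0.4134 -0.0192]
 [-0.2705 -0.5593 -0.7836]
 [ 0.3132  0.7185 -0.621 ]] [-0.4389  0.2412  1.2932] [ 0.0597 -0.9757  0.9837]
top [[356.4734   0.     250.1492]
 [  0.     356.4734 190.2868]
 [  0.       0.       1.    ]] [[ 0.0261 -0.9995 -0.0162]
 [-0.9965 -0.0247 -0.0794]
 [ 0.079   0.0182 -0.9967]] [-0.0097  0.5187  1.0355] [ 0.4353 -0.0158  1.0731]
{'time_s': 0.1, 'qpos': array([ 1.2144,  0.3004,  1.5215, -0.    ,  1.3207, -0.0666]), 'joint_vel': array([-0.0008, -0.0011, -0.0008, -0.0012,  0.001 ,  0.0002]), 'tau': array([  0.0011, -53.2647, -35.3282,   0.0709,   0.0237,  -0.    ]), 'ee_pos': array([0.1571, 0.5269, 0.2049]), 'eef_rot': array([-1.5707,  0.001 ,  1.281 ]), 'force': array([-0.2906, -1.1432,  0.457 ]), 'moment': array([0.0053, 0.0197, 0.0604]), 'grip_width': 0.09395915900222418}
```

View pics/side0.png

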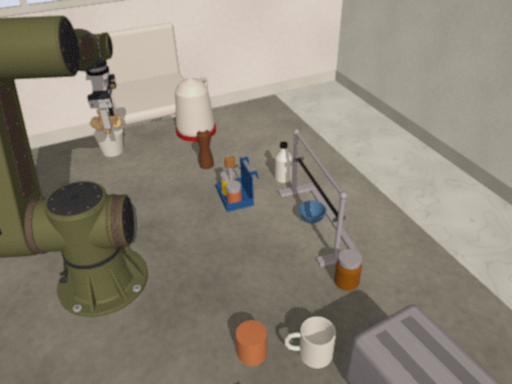

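View pics/top0.png

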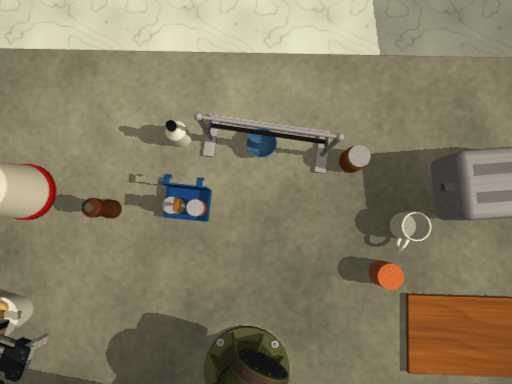

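The side view shows the caddy (about 235,190) with its back plate facing the stand. In the top view its hooks are at about (167,178) and (200,181), and the rail balls at about (199,117) and (340,138). I'll zoom in for exact pixels.

Run:
```python
import cv2,numpy as np
s=cv2.imread("pics/side0.png");t=cv2.imread("pics/top0.png")
def crop(im,x,y,w,h,k): return cv2.resize(im[y:y+h,x:x+w],None,fx=k,fy=k,interpolation=cv2.INTER_CUBIC)
A=crop(t,145,165,80,60,5)   # 400x300
B=crop(s,205,145,80,60,5)
C=crop(t,190,100,160,60,2.5) #400x150... 
D=crop(s,270,120,100,75,4)
D2=crop(s,290,150,80,120,2.5)
C=cv2.resize(C,(400,150))
o=np.zeros((600,800,3),np.uint8)
o[:300,:400]=A;o[:300,400:]=B;o[300:450,:400]=C;o[300:,400:]=D
cv2.imwrite("pics/z0.png",o)
```

```text
(no output)
```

View pics/z0.png

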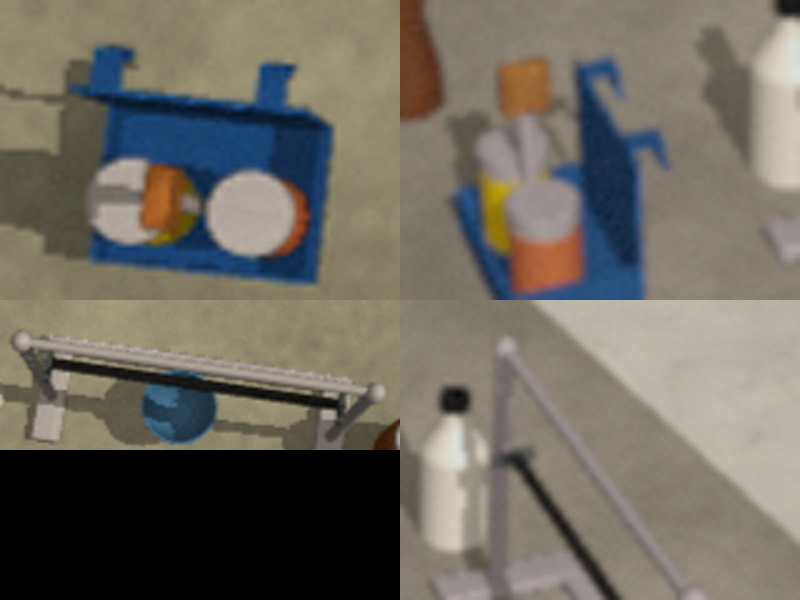

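The zoom gives usable points for the caddy's grip, hooks, plate and tray corners, and for the rail balls and black bar. Next I fit the poses.

```bash
cat > h.py <<'E'
import numpy as np
from station import *
from scipy.optimize import least_squares
from scipy.spatial.transform import Rotation as Ro
np.set_printoptions(precision=4,suppress=True)
CI={n:camera_info(n) for n in("side","top")}
def proj(n,X):
    i=CI[n];p=i["K"]@(i["R"]@np.asarray(X)+i["t"]);return p[:2]/p[2]
def ray(n,uv,z):
    i=CI[n];d=i["R"].T@np.linalg.inv(i["K"])@[uv[0],uv[1],1];c=-i["R"].T@i["t"];return c+d*(z-c[2])/d[2]
def fit(obs,x0):  # obs: (cam,local xyz with z world height,(u,v)); pose x,y,yaw
    W=lambda p,l:[p[0]+np.cos(p[2])*l[0]-np.sin(p[2])*l[1],p[1]+np.sin(p[2])*l[0]+np.cos(p[2])*l[1],l[2]]
    f=lambda p:np.concatenate([proj(n,W(p,l))-uv for n,l,uv in obs])
    r=least_squares(f,x0,loss="soft_l1");print(r.x);print(f(r.x).reshape(-1,2));return r.x
E
python3 - <<'E'
from h import *
A=lambda x,y:(145+(x+.5)/5-.5,165+(y+.5)/5-.5)
B=lambda x,y:(205+(x-399.5)/5-.5,145+(y+.5)/5-.5)
C=lambda x,y:(190+(x+.5)/2.5-.5,100+(y-299.5)/2.5-.5)
D=lambda x,y:(270+(x-399.5)/4-.5,120+(y-299.5)/4-.5)
print("stand");s=fit([("top",(0,.17,.24),C(22,341)),("top",(0,-.17,.24),C(375,393)),("side",(0,.17,.24),D(507,346)),("side",(0,-.17,.24),(343.5,194.8))],[.6,0,-.1])
R=lambda p:np.array([[np.cos(p[2]),-np.sin(p[2])],[np.sin(p[2]),np.cos(p[2])]])
for uv in(C(50,366),C(338,404),C(190,385)):
    w=ray("top",uv,.145);print("bar local",R(s).T@(w[:2]-s[:2]))
for uv in(D(520,460),D(600,590)):
    w=ray("side",uv,.145);print("bar local side",R(s).T@(w[:2]-s[:2]))
print("caddy");c=fit([("top",(-.038,.065,.032),A(90,262)),("top",(-.038,-.065,.032),A(318,283)),
 ("top",(.057,-.065,.118),A(330,124)),("top",(.078,.045,.118),A(114,48)),("top",(.078,-.045,.118),A(280,66)),
 ("top",(0,0,.168),A(158,196)),("side",(0,0,.150),B(524,87)),("side",(.055,.065,.118),B(577,63)),("side",(.055,-.065,.118),B(637,162))],[.4,.15,-.1])
print("rail in caddy-aligned?",s,c)
for n,uv,z in(("jar",(358,153),.1),("soap",(172,126),.15),("bowl",(262,143),.02),("mill",(93,207),.155),("lamp",(20,190),.3)):
    print(n,ray("top",uv,z))
E
```

```text
stand
[ 0.6559 -0.0415 -0.1257]
[[ 0.1725 -0.4466]
 [ 0.5597 -0.5934]
 [-0.6443  0.3469]
 [-1.1668 -0.3931]]
bar local [0.0017 0.156 ]
bar local [ 0.0062 -0.1511]
bar local [0.0033 0.006 ]
bar local side [0.0083 0.1474]
bar local side [ 0.0017 -0.0324]
caddy
[ 0.4672  0.1868 -0.0862]
[[ 0.8419 -0.5969]
 [-0.7294  0.2096]
 [-3.1776 -2.8981]
 [ 0.7264  0.1496]
 [ 0.4326  0.1921]
 [ 0.5792  0.2667]
 [-0.3875 -0.2045]
 [-0.5035 -0.9159]
 [-0.2391  0.2017]]
rail in caddy-aligned? [ 0.6559 -0.0415 -0.1257] [ 0.4672  0.1868 -0.0862]
jar [ 0.6226 -0.2917  0.1   ]
soap [0.6739 0.2123 0.15  ]
bowl [ 0.6617 -0.0283  0.02  ]
mill [0.4545 0.4073 0.155 ]
lamp [0.4847 0.5044 0.3   ]
```

```bash
cat >> h.py <<'E'
def goto(p,yaw=None,lean=0.,ref=None):
    "print the row (turn/5deg, shift cm) to reach TCP p, jaw yaw, lean = foot back about caddy y"
    o=get_obs();R0=Ro.from_euler("xyz",o["eef_rot"]);p0=o["ee_pos"]
    a=yaw-np.pi/2; R1=Ro.from_rotvec(-lean*np.array([-np.sin(a),np.cos(a),0]))*Ro.from_euler("xyz",[-np.pi/2,0,yaw])
    t=(R0.inv()*R1).as_rotvec()/np.radians(5);d=R0.inv().apply(np.asarray(p)-p0)*100
    print("row",np.round(t,3),np.round(d,3),"t",o["time_s"],"F",o["force"],"M",o["moment"],"p",p0,"rot",o["eef_rot"],"w",o["grip_width"])
E
python3 - <<'E'
from h import *
for z in(.2,.3,.4,.5,.6):print(z,ray("top",(20,190),z),proj("side",ray("top",(20,190),z)))
goto([.4672,.1868,.215],1.485)
E
```

```text
0.2 [0.4911 0.5717 0.2   ] [196.8521  98.0394]
0.3 [0.4847 0.5044 0.3   ] [198.2679  80.3715]
0.4 [0.4783 0.4372 0.4   ] [199.8946  60.0701]
0.5 [0.4719 0.3699 0.5   ] [201.7835  36.4987]
0.6 [0.4655 0.3026 0.6   ] [204.0031   8.7983]
row [-0.002 -2.338 -0.012] [-23.727  -0.984 -39.437] t 0.1 F [-0.2906 -1.1432  0.457 ] M [0.0053 0.0197 0.0604] p [0.1571 0.5269 0.2049] rot [-1.5707  0.001   1.281 ] w 0.09395915900222418
```

Request:
{"fn": "send_rows", "kwargs": {
  "series": "0 -0.2 0 -2 -0.5 -3.5 1; 0 -0.4 0 -4.5 -1 -7.5 1; 0 -0.7 0 -7 -1 -11.5 1; 0 -1 0 -9 -1 -15 1; 0 -1.3 0 -11 -1 -18.5 1; 0 -1.6 0 -13 -1 -22 1; 0 -1.8 0 -15 -1 -25.5 1; 0 -2 0 -17 -1 -29 1; 0 -2.2 0 -19.2 -1 -32.3 1; 0 -2.34 0 -21 -1 -35.5 1",
  "newtons": 25
}}

```text
time_s: 0.93
ee_pos: [0.4383, 0.2222, 0.2154]
eef_rot: [-1.571, 0.0, 1.486]
force: [1.0, 1.9, 0.4]
grip_width: 0.0942
```

Request:
{"fn": "send_rows", "kwargs": {
  "series": "0 0 0 -1 0 -1.5 1; 0 0 0 -2 0 -3 1; 0 0 0 -2.7 0 -3.9 1; 0 0 0 -2.7 0 -3.9 1; 0 0 0 -2.7 0 -3.9 1; 0 0 0 -2.7 0 -3.9 1; 0 0 0 -2.7 0 -3.9 1; 0 0 0 -2.7 0 -3.9 1; 0 0 0 -2.7 0 -3.9 1; 0 0 0 -2.7 0 -3.9 1"
}}

```text
time_s: 1.77
ee_pos: [0.4737, 0.1945, 0.2156]
eef_rot: [-1.571, -0.0, 1.486]
force: [0.3, -0.0, 0.5]
grip_width: 0.094
```

Run:
```python
from h import *
import cv2
goto([.4672,.1868,.132],1.485)
s,t=camera("side"),camera("top")
print(proj("side",[.4672,.1868,.15]),proj("top",[.4672,.1868,.168]))
f=lambda im,x,y:cv2.resize(im[y:y+60,x:x+80],(400,300),interpolation=cv2.INTER_CUBIC)
cv2.imwrite("pics/z1.png",np.hstack([f(t,145,165),f(s,195,125)])[:,:,::-1])
```

```text
row [0.002 0.009 0.001] [-0.82   8.355  0.582] t 1.7667 F [ 0.3131 -0.0146  0.5236] M [ 0.0189 -0.028   0.0117] p [0.4737 0.1945 0.2156] rot [-1.5709 -0.0001  1.4858] w 0.09396088275919999
[229.0057 161.7941] [176.7721 204.0732]
```

View pics/z1.png

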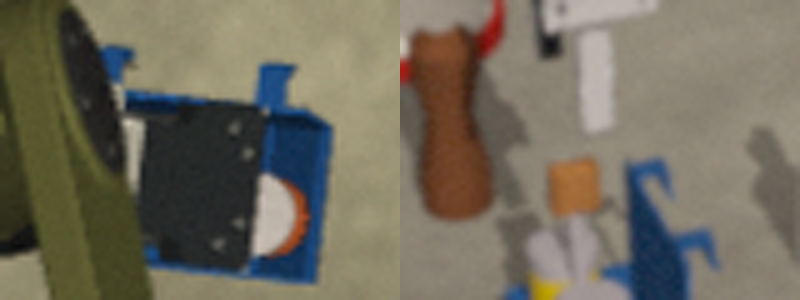

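The gripper is above the grip block: one finger at about (595,80) in the crop, the block at (575,185). I descend with the small correction and close.

Request:
{"fn": "send_rows", "kwargs": {
  "series": "0 0 0 -0.4 0.5 0.3 1; 0 0 0 -0.8 1 0.6 1; 0 0 0 -0.8 2.5 0.6 1; 0 0 0 -0.8 4 0.6 1; 0 0 0 -0.8 5.5 0.6 1; 0 0 0 -0.8 7 0.6 1; 0 0 0 -0.8 8 0.6 1; 0 0 0 -0.8 8.3 0.6 1; 0 0 0 -0.8 8.3 0.6 1; 0 0 0 -0.8 8.3 0.6 0.3"
}}

```text
time_s: 2.7
ee_pos: [0.4674, 0.1867, 0.1329]
eef_rot: [-1.571, -0.0, 1.485]
force: [0.1, 0.1, 0.4]
grip_width: 0.0905
```

Request:
{"fn": "send_rows", "kwargs": {
  "series": "0 0 0 0 0 0 0; 0 0 0 0 0 0 -0.3; 0 0 0 0 0 0 -0.5; 0 0 0 0 0 0 -0.7; 0 0 0 0 0 0 -1; 0 0 0 0 0 0 -1; 0 0 0 0 0 0 -1; 0 0 0 0 0 0 -1; 0 0 0 0 0 0 -1; 0 0 0 0 0 0 -1",
  "newtons": 30
}}

```text
time_s: 3.53
ee_pos: [0.4672, 0.1867, 0.1324]
eef_rot: [-1.571, 0.0, 1.485]
force: [-0.5, 0.9, -0.8]
grip_width: 0.0241
```

Run:
```python
from h import *
goto([.4672,.1868,.132],1.485)
```

```text
row [-0.     0.003 -0.   ] [0.012 0.045 0.004] t 3.5333 F [-0.5456  0.8912 -0.8405] M [ 0.0281  0.0083 -0.0149] p [0.4672 0.1867 0.1324] rot [-1.5708  0.      1.4852] w 0.024091568687292522
```

Request:
{"fn": "send_rows", "kwargs": {
  "series": "0 0 0 0 0 0 -1; 0 0 0 0 0 0 -1; 0 0 0 0 0 0 -1; 0 0 0 0 0 0 -1; 0 0 0 0 0 0 -1; 0 0 0 0 0 0 -1; 0 0 0 0 -0.2 0 -1; 0 0 0 0 -0.5 0 -1; 0 0 0 0 -1 0 -1; 0 0 0 0 -1.5 0 -1"
}}

```text
time_s: 4.37
ee_pos: [0.4673, 0.1867, 0.148]
eef_rot: [-1.571, -0.0, 1.485]
force: [0.1, -0.2, -5.3]
grip_width: 0.0136
```

Request:
{"fn": "send_rows", "kwargs": {
  "series": "0 0 0 0 -1 0 -1; 0 0 0 0 -3 0 -1; 0 0 0 0 -5 0 -1; 0 0 0 0 -7 0 -1; 0 0 0 0 -9 0 -1; 0 0 0 0 -11 0 -1; 0 0 0 0 -13 0 -1; 0 0 0 0 -15 0 -1; 0 0 0 0 -16 0 -1; 0 0 0 0 -16 0 -1"
}}

```text
time_s: 5.2
ee_pos: [0.4677, 0.1868, 0.3101]
eef_rot: [-1.575, -0.002, 1.485]
force: [-0.4, -0.3, -5.3]
grip_width: 0.0137
```

Run:
```python
from h import *
a=-.1257;c,s=np.cos(a),np.sin(a)
# hover: hook 35 mm above rail and 40 mm short of it
gx=-.0655-.04; g=np.array([.6559+c*gx,-.0415+s*gx,.24+.037+.03-.019]);print(g)
goto(g,a+np.pi/2)
```

```text
[ 0.5512 -0.0283  0.288 ]
row [0.044 0.46  0.019] [-20.721   2.213 -10.151] t 5.2 F [-0.4095 -0.2604 -5.3392] M [ 0.0128 -0.0791  0.0285] p [0.4677 0.1868 0.3101] rot [-1.5747 -0.0016  1.4852] w 0.013695649541920981
```

Request:
{"fn": "send_rows", "kwargs": {
  "series": "0 0 0 -1 0 -0.5 -1; 0 0.1 0 -3 0 -1.5 -1; 0 0.1 0 -5.5 0 -2.7 -1; 0 0.2 0 -8 0 -3.9 -1; 0 0.2 0 -10.5 0 -5.1 -1; 0 0.3 0 -13 0 -6.4 -1; 0 0.3 0 -15.5 0 -7.6 -1; 0 0.4 0 -18 0.3 -8.8 -1; 0 0.46 0 -20 0.6 -9.8 -1; 0 0.46 0 -20.7 0.8 -10.1 -1"
}}

```text
time_s: 6.03
ee_pos: [0.5504, -0.0314, 0.2973]
eef_rot: [-1.568, 0.001, 1.442]
force: [0.3, 2.0, -6.5]
grip_width: 0.0136
```

Request:
{"fn": "send_rows", "kwargs": {
  "series": "0 0 0 0 0.2 0 -1; 0 0 0 0 0.2 0 -1; 0 0 0 0 0.2 0 -1; 0 0 0 0 0.2 0 -1; 0 0 0 0 0.2 0 -1; 0 0 0 0 0.2 0 -1; 0 0 0 0 0.2 0 -1; 0 0 0 0 0.2 0 -1; 0 0 0 0 0.2 0 -1; 0 0 0 0 0.2 0 -1"
}}

```text
time_s: 6.87
ee_pos: [0.5502, -0.0282, 0.2975]
eef_rot: [-1.571, 0.0, 1.445]
force: [-0.7, 0.3, -5.8]
grip_width: 0.0138
```

Run:
```python
from h import *
import cv2
goto([ 0.5512,-0.0283,0.288],-.1257+np.pi/2)
s,t=camera("side"),camera("top")
cv2.imwrite("pics/side2.png",s[:,:,::-1]);cv2.imwrite("pics/top2.png",t[:,:,::-1])
f=lambda im,x,y:cv2.resize(im[y:y+120,x:x+80],(400,600),interpolation=cv2.INTER_CUBIC)
g=lambda im,x,y:cv2.resize(im[y:y+75,x:x+100],(400,300),interpolation=cv2.INTER_CUBIC)
a=g(t,205,95)
b=g(s,250,120)
cv2.imwrite("pics/z2.png",np.hstack([a,b])[:,:,::-1])
```

```text
row [ 0.001  0.    -0.   ] [ 0.     0.946 -0.102] t 6.8667 F [-0.6712  0.2525 -5.8461] M [-0.0218  0.0048 -0.0415] p [ 0.5502 -0.0282  0.2975] rot [-1.5708  0.      1.4451] w 0.013800652256846629
```

View pics/z2.png

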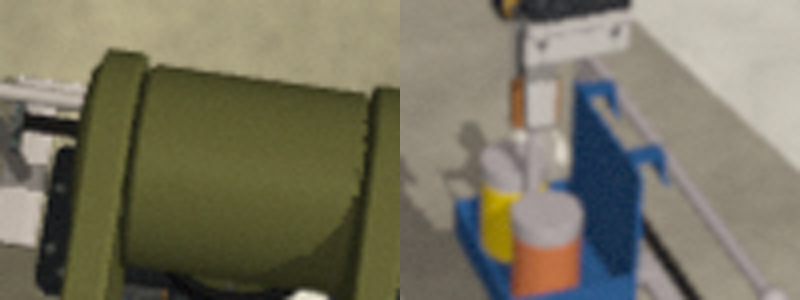

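The arm hides the top view. The side crop shows the caddy upright, with hooks at about (605,90) and (650,155) just short of and above the rail. I compare these with the predicted pixels.

```bash
cat >> h.py <<'E'
def world(l,lean=0.,dx=0.,dz=0.):
    "caddy-frame point rel. grip centre -> world, from present tool pose (caddy fixed in the jaws)"
    o=get_obs();R=Ro.from_euler("xyz",o["eef_rot"]);l=np.asarray(l)
    # caddy x=-tool z, y=tool x, z=-tool y ; grip centre 17.6 mm behind TCP
    return o["ee_pos"]+R.apply([l[1],-.0176-l[2],-l[0]])
E
python3 - <<'E'
from h import *
cr=lambda p:(np.array(p)-[250,120]+.5)*4-.5+[400,0]
for n,l in dict(farTop=(.055,.065,-.032),nearTop=(.055,-.065,-.032),nearTopHookTip=(.078,-.053,-.030),nearLipEnd=(.078,-.053,-.049),farHookTip=(.078,.037,-.03),frontnear=(-.038,-.065,-.118)).items():
    print(n,world(l),cr(proj("side",world(l))))
for y in(-.05,.05,.17,-.17):
    a=-.1257;print("rail",y,cr(proj("side",[.6559-np.sin(a)*y,-.0415+np.cos(a)*y,.24])))
E
```

```text
farTop [0.6129 0.0294 0.2831] [571.8002  77.5921]
nearTop [ 0.5966 -0.0996  0.2831] [639.6993 173.0596]
nearTopHookTip [ 0.6209 -0.0906  0.2851] [664.4459 155.0758]
nearLipEnd [ 0.6209 -0.0906  0.2661] [662.8008 178.0171]
farHookTip [ 0.6322 -0.0013  0.2851] [615.5466  89.0428]
frontnear [ 0.5043 -0.0879  0.1971] [508.8232 299.9415]
rail -0.05 [696.5316 198.816 ]
rail 0.05 [642.1812 125.4089]
rail 0.17 [584.4153  47.3887]
rail -0.17 [770.8058 299.1328]
```

Run:
```python
import cv2,numpy as np
s=cv2.imread("pics/side2.png")
cv2.imwrite("pics/z3.png",cv2.resize(s[128:198,280:350],(700,560) if 0 else (600,600),interpolation=cv2.INTER_CUBIC))
```

```text
(no output)
```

View pics/z3.png

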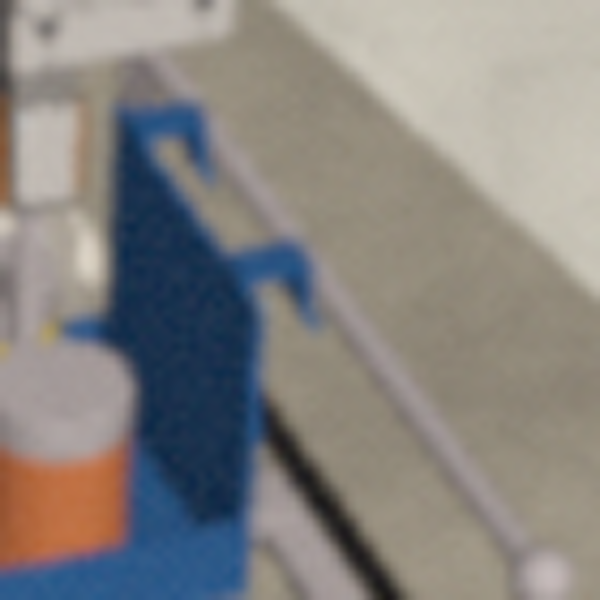

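The hook's predicted pixels match the picture to about 0.3 px, so I trust the model. I move over the rail, staying above it.

Request:
{"fn": "send_rows", "kwargs": {
  "series": "0 0 0 0 0 -0.3 -1; 0 0 0 0 0 -1 -1; 0 0 0 0 0 -2 -1; 0 0 0 0 0 -3 -1; 0 0 0 0 0 -3.7 -1; 0 0 0 0 0 -4.1 -1; 0 0 0 0 0.5 -4.1 -1; 0 0 0 0 1 -4.1 -1; 0 0 0 0 1.5 -4.1 -1; 0 0 0 0 1.5 -4.1 -1"
}}

```text
time_s: 7.8
ee_pos: [0.5902, -0.0333, 0.281]
eef_rot: [-1.569, 0.0, 1.445]
force: [-0.3, 0.1, -5.8]
grip_width: 0.0136
```

```bash
cat >> h.py <<'E'
def status():
    o=get_obs();h=world((.0655,0,-.037));a=-.1257;d=h[:2]-[.6559,-.0415]
    print("t",o["time_s"],"hook rel rail x,y,z mm",1e3*np.array([np.cos(a)*d[0]+np.sin(a)*d[1],-np.sin(a)*d[0]+np.cos(a)*d[1],h[2]-.24]),"F",o["force"],"M",o["moment"],"w",o["grip_width"],"rot",o["eef_rot"])
def pic(name,x,y,w,hh,k):
    import cv2;s=camera("side");cv2.imwrite(name,cv2.resize(s[y:y+hh,x:x+w],None,fx=k,fy=k,interpolation=cv2.INTER_CUBIC)[:,:,::-1])
E
python3 - <<'E'
from h import *
pic("pics/z4.png",280,125,70,70,8);status()
for l in((.078,-.053,-.030),(.078,-.053,-.049),(.078,.037,-.03),(.078,.037,-.049)):print((proj("side",world(l))-[280,125]+.5)*8)
a=-.1257
for y in(-.17,-.05,.05):print((proj("side",[.6559-np.sin(a)*y,-.0415+np.cos(a)*y,.24])-[280,125]+.5)*8)
E
```

```text
t 7.85 hook rel rail x,y,z mm [-0.5459 -0.0407 22.3022] F [-0.184   0.1801 -4.5677] M [ 0.0041  0.0924 -0.0085] w 0.013674554324055548 rot [-1.5696 -0.      1.4451]
[395.409  287.9391]
[391.1281 333.004 ]
[293.6185 156.8819]
[290.4466 200.8271]
[502.6115 559.2655]
[354.0632 358.632 ]
[245.3624 211.8178]
```

View pics/z4.png

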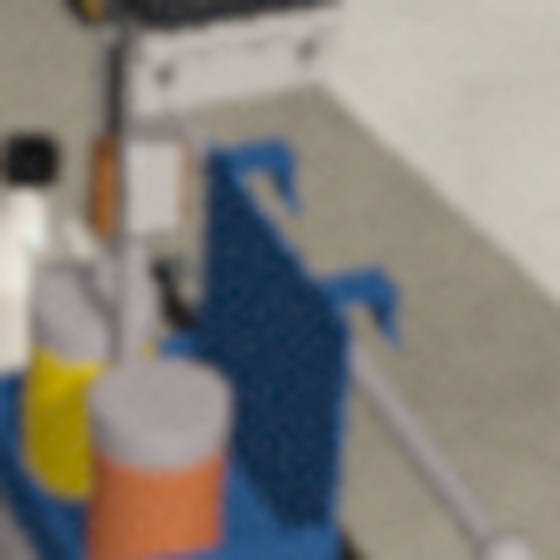

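The hooks (lip end about (393,345)) are past the rail, which shows at about (360,350). The prediction agrees, so I lower slowly and watch the force.

Request:
{"fn": "send_rows", "kwargs": {
  "series": "0 0 0 0 0.2 0 -1; 0 0 0 0 0.4 0 -1; 0 0 0 0 0.6 0 -1; 0 0 0 0 0.8 0 -1; 0 0 0 0 1 0 -1; 0 0 0 0 1.1 0 -1; 0 0 0 0 1.2 0 -1; 0 0 0 0 1.2 0 -1; 0 0 0 0 1.2 0 -1; 0 0 0 0 1.2 0 -1"
}}

```text
time_s: 8.68
ee_pos: [0.5909, -0.0334, 0.2706]
eef_rot: [-1.571, -0.0, 1.445]
force: [0.2, -0.6, -5.6]
grip_width: 0.0143
```

```bash
python3 -c "
from h import *
status()"
```

```text
t 8.6833 hook rel rail x,y,z mm [-0.0196 -0.0845 11.1634] F [ 0.1636 -0.5845 -5.6075] M [ 0.0384  0.0544 -0.0254] w 0.014348363912851653 rot [-1.5709 -0.      1.445 ]
```

Request:
{"fn": "send_rows", "kwargs": {
  "series": "0 0 0 0 0.1 0 -1; 0 0 0 0 0.2 0 -1; 0 0 0 0 0.3 0 -1; 0 0 0 0 0.4 0 -1; 0 0 0 0 0.5 0 -1; 0 0 0 0 0.6 0 -1; 0 0 0 0 0.7 0 -1; 0 0 0 0 0.7 0 -1; 0 0 0 0 0.7 0 -1; 0 0 0 0 0.7 0 -1"
}}

```text
time_s: 9.52
ee_pos: [0.5909, -0.0333, 0.2635]
eef_rot: [-1.571, -0.0, 1.445]
force: [-0.7, 1.0, -5.4]
grip_width: 0.0138
```

Request:
{"fn": "send_rows", "kwargs": {
  "series": "0 0 0 0 0.05 0 -1; 0 0 0 0 0.1 0 -1; 0 0 0 0 0.15 0 -1; 0 0 0 0 0.2 0 -1; 0 0 0 0 0.25 0 -1; 0 0 0 0 0.25 0 -1; 0 0 0 0 0.25 0 -1; 0 0 0 0 0.25 0 -1; 0 0 0 0 0.25 0 -1; 0 0 0 0 0.25 0 -1"
}}

```text
time_s: 10.35
ee_pos: [0.5909, -0.0334, 0.261]
eef_rot: [-1.571, -0.0, 1.445]
force: [0.1, 0.2, -6.1]
grip_width: 0.0137
```

```bash
python3 -c "
from h import *
status()"
```

```text
t 10.35 hook rel rail x,y,z mm [-0.052  -0.0896  1.5837] F [ 0.1346  0.1763 -6.0791] M [-0.0006  0.0141  0.0156] w 0.013741723799360228 rot [-1.5709 -0.      1.445 ]
```

Request:
{"fn": "send_rows", "kwargs": {
  "series": "0 0 0 0 0.03 0 -1; 0 0 0 0 0.06 0 -1; 0 0 0 0 0.09 0 -1; 0 0 0 0 0.12 0 -1; 0 0 0 0 0.14 0 -1; 0 0 0 0 0.16 0 -1; 0 0 0 0 0.16 0 -1; 0 0 0 0 0.16 0 -1; 0 0 0 0 0.16 0 -1; 0 0 0 0 0.16 0 -1"
}}

```text
time_s: 11.18
ee_pos: [0.5909, -0.0333, 0.2594]
eef_rot: [-1.571, -0.0, 1.445]
force: [0.1, -0.2, -5.0]
grip_width: 0.0139
```

```bash
python3 -c "
from h import *
status()"
```

```text
t 11.1833 hook rel rail x,y,z mm [-0.0512 -0.0691 -0.0054] F [ 0.0614 -0.2449 -5.017 ] M [ 0.0103  0.0367 -0.0389] w 0.013900047876178628 rot [-1.5709 -0.      1.445 ]
```

Request:
{"fn": "send_rows", "kwargs": {
  "series": "0 0 0 0 0.03 0 -1; 0 0 0 0 0.06 0 -1; 0 0 0 0 0.08 0 -1; 0 0 0 0 0.1 0 -1; 0 0 0 0 0.1 0 -1; 0 0 0 0 0.1 0 -1; 0 0 0 0 0.1 0 -1; 0 0 0 0 0.1 0 -1; 0 0 0 0 0.1 0 -1; 0 0 0 0 0.1 0 -1"
}}

```text
time_s: 12.02
ee_pos: [0.5909, -0.0334, 0.2586]
eef_rot: [-1.571, 0.0, 1.445]
force: [-2.4, -0.1, 0.3]
grip_width: 0.0139
```

```bash
python3 -c "
from h import *
status()"
```

```text
t 12.0167 hook rel rail x,y,z mm [-0.0295 -0.0867 -0.8003] F [-2.422  -0.0983  0.3182] M [ 0.0544  0.3981 -0.037 ] w 0.013916780907019024 rot [-1.5711  0.      1.445 ]
```

The rail now carries the weight: force z went from -5.5 to 0, at the expected height. Next I lean the caddy about the rail in small steps.

Request:
{"fn": "send_rows", "kwargs": {
  "series": "-0.06 0 0 0 0.03 0.02 -1; -0.12 0 0 0 0.06 0.04 -1; -0.18 0 0 0 0.1 0.06 -1; -0.25 0 0 0 0.14 0.08 -1; -0.32 0 0 0 0.18 0.1 -1; -0.4 0 0 0 0.22 0.12 -1; -0.45 0 0 0 0.25 0.13 -1; -0.5 0 0 0 0.28 0.14 -1; -0.5 0 0 0 0.28 0.14 -1; -0.5 0 0 0 0.28 0.14 -1"
}}

```text
time_s: 12.85
ee_pos: [0.5895, -0.0332, 0.2556]
eef_rot: [-1.615, 0.0, 1.445]
force: [2.0, -0.4, -0.3]
grip_width: 0.0139
```

```bash
python3 -c "
from h import *
status()"
```

```text
t 12.85 hook rel rail x,y,z mm [-0.6713 -0.0605 -0.8802] F [ 1.9663 -0.3502 -0.298 ] M [-0.0825 -0.5981  0.0138] w 0.013933741964494043 rot [-1.6146  0.      1.4451]
```

Request:
{"fn": "send_rows", "kwargs": {
  "series": "-0.05 0 0 0 0.03 0.01 -1; -0.1 0 0 0 0.06 0.02 -1; -0.15 0 0 0 0.08 0.03 -1; -0.2 0 0 0 0.11 0.04 -1; -0.25 0 0 0 0.14 0.05 -1; -0.3 0 0 0 0.17 0.05 -1; -0.3 0 0 0 0.17 0.05 -1; -0.3 0 0 0 0.17 0.05 -1; -0.3 0 0 0 0.17 0.05 -1; -0.3 0 0 0 0.17 0.05 -1"
}}

```text
time_s: 13.68
ee_pos: [0.589, -0.0331, 0.2539]
eef_rot: [-1.64, -0.0, 1.445]
force: [1.5, -0.3, 0.4]
grip_width: 0.0141
```

```bash
python3 -c "
from h import *
status()"
```

```text
t 13.6833 hook rel rail x,y,z mm [-0.7106 -0.0664 -0.9388] F [ 1.4857 -0.3143  0.4364] M [-0.0266 -0.5712 -0.0101] w 0.01407708091108215 rot [-1.6405 -0.      1.445 ]
```

Request:
{"fn": "send_rows", "kwargs": {
  "series": "-0.05 0 0 0 0.03 0.01 -1; -0.1 0 0 0 0.05 0.02 -1; -0.15 0 0 0 0.08 0.03 -1; -0.2 0 0 0 0.11 0.04 -1; -0.25 0 0 0 0.14 0.04 -1; -0.3 0 0 0 0.16 0.05 -1; -0.3 0 0 0 0.16 0.05 -1; -0.3 0 0 0 0.16 0.05 -1; -0.3 0 0 0 0.16 0.05 -1; -0.3 0 0 0 0.16 0.05 -1"
}}

```text
time_s: 14.52
ee_pos: [0.5885, -0.033, 0.2521]
eef_rot: [-1.666, 0.0, 1.445]
force: [-0.6, -0.4, -0.2]
grip_width: 0.0136
```

```bash
python3 -c "
from h import *
status()
pic('pics/z5.png',255,115,100,100,6)"
```

```text
t 14.5167 hook rel rail x,y,z mm [-0.8527 -0.0489 -0.9271] F [-0.6475 -0.4026 -0.1946] M [-0.0274 -0.1673  0.0016] w 0.013639125615897184 rot [-1.6663  0.      1.4451]
```

View pics/z5.png

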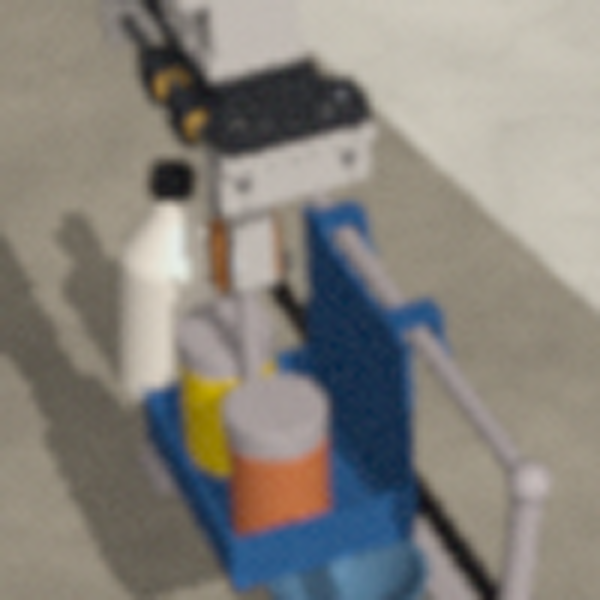

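The hooks cover the rail at about (345,215) and (425,320), and the plate is close to the bar. The force step suggests bar contact is starting. I pull back slightly to seat the lips and lean a little more.

Request:
{"fn": "send_rows", "kwargs": {
  "series": "-0.03 0 0 0 0.01 0.03 -1; -0.06 0 0 0 0.02 0.06 -1; -0.09 0 0 0 0.03 0.09 -1; -0.12 0 0 0 0.04 0.12 -1; -0.15 0 0 0 0.06 0.14 -1; -0.15 0 0 0 0.06 0.14 -1; -0.15 0 0 0 0.06 0.14 -1; -0.15 0 0 0 0.06 0.14 -1; -0.15 0 0 0 0.06 0.14 -1; -0.15 0 0 0 0.06 0.14 -1"
}}

```text
time_s: 15.4
ee_pos: [0.5872, -0.0329, 0.2513]
eef_rot: [-1.679, 0.0, 1.445]
force: [-0.6, 0.6, -3.0]
grip_width: 0.0137
```

```bash
python3 -c "
from h import *
status()"
```

```text
t 15.4 hook rel rail x,y,z mm [-2.0201 -0.0444 -0.9088] F [-0.581   0.5834 -2.9791] M [0.0294 0.0936 0.0336] w 0.013728785379714711 rot [-1.6793  0.      1.4451]
```

Request:
{"fn": "send_rows", "kwargs": {
  "series": "0 0 0 0 0.02 0.02 -1; 0 0 0 0 0.03 0.04 -1; 0 0 0 0 0.04 0.06 -1; 0 0 0 0 0.04 0.08 -1; 0 0 0 0 0.04 0.1 -1; 0 0 0 0 0.04 0.1 -1; 0 0 0 0 0.04 0.1 -1; 0 0 0 0 0.04 0.1 -1; 0 0 0 0 0.04 0.1 -1; 0 0 0 0 0.04 0.1 -1"
}}

```text
time_s: 16.23
ee_pos: [0.5864, -0.0328, 0.251]
eef_rot: [-1.68, 0.0, 1.445]
force: [0.8, -0.4, -1.5]
grip_width: 0.0137
```

```bash
python3 -c "
from h import *
status()"
```

```text
t 16.2333 hook rel rail x,y,z mm [-2.8125 -0.085  -1.1068] F [ 0.7673 -0.3682 -1.5181] M [-0.018  -0.2936 -0.0015] w 0.013698753865541341 rot [-1.68   0.     1.445]
```

Request:
{"fn": "send_rows", "kwargs": {
  "series": "0 0 0 0 0 0.03 -1; 0 0 0 0 0.01 0.06 -1; 0 0 0 0 0.01 0.09 -1; 0 0 0 0 0.01 0.12 -1; 0 0 0 0 0.01 0.12 -1; 0 0 0 0 0.01 0.12 -1; 0 0 0 0 0.01 0.12 -1; 0 0 0 0 0.01 0.12 -1; 0 0 0 0 0.01 0.12 -1; 0 0 0 0 0.01 0.12 -1"
}}

```text
time_s: 17.07
ee_pos: [0.5853, -0.0326, 0.2508]
eef_rot: [-1.68, 0.0, 1.445]
force: [0.6, -0.1, 1.0]
grip_width: 0.0137
```

```bash
python3 -c "
from h import *
status()"
```

```text
t 17.0667 hook rel rail x,y,z mm [-3.977  -0.0686 -1.3076] F [ 0.5762 -0.0856  1.029 ] M [-0.0652 -0.4468  0.0213] w 0.013710923202400378 rot [-1.6801  0.      1.445 ]
```

Request:
{"fn": "send_rows", "kwargs": {
  "series": "-0.05 0 0 0 0.02 0.02 -1; -0.1 0 0 0 0.04 0.05 -1; -0.15 0 0 0 0.07 0.07 -1; -0.2 0 0 0 0.1 0.09 -1; -0.25 0 0 0 0.13 0.1 -1; -0.25 0 0 0 0.13 0.1 -1; -0.25 0 0 0 0.13 0.1 -1; -0.25 0 0 0 0.13 0.1 -1; -0.25 0 0 0 0.13 0.1 -1; -0.25 0 0 0 0.13 0.1 -1"
}}

```text
time_s: 17.9
ee_pos: [0.5847, -0.0326, 0.2492]
eef_rot: [-1.703, 0.0, 1.445]
force: [6.5, -1.4, -2.1]
grip_width: 0.0141
```

```bash
python3 -c "
from h import *
status()"
```

```text
t 17.9 hook rel rail x,y,z mm [-4.3105 -0.1395 -1.4229] F [ 6.5095 -1.4287 -2.0991] M [-0.2197 -1.2018  0.0634] w 0.014119146264666517 rot [-1.7027  0.0001  1.445 ]
```

Request:
{"fn": "send_rows", "kwargs": {
  "series": "0 0 0 0 0 -0.02 -1; 0 0 0 0 0.01 -0.04 -1; 0 0 0 0 0.02 -0.05 -1; 0 0 0 0 0.02 -0.05 -1; 0 0 0 0 0.02 -0.05 -1; 0 0 0 0 0.02 -0.05 -1; 0 0 0 0 0.02 -0.05 -1; 0 0 0 0 0.02 -0.05 -1; 0 0 0 0 0.02 -0.05 -1; 0 0 0 0 0.02 -0.05 -1"
}}

```text
time_s: 18.73
ee_pos: [0.5848, -0.0326, 0.2492]
eef_rot: [-1.701, 0.0, 1.445]
force: [-2.5, -0.7, 3.1]
grip_width: 0.0139
```

```bash
python3 -c "
from h import *
status()"
```

```text
t 18.7333 hook rel rail x,y,z mm [-4.2268 -0.1019 -1.4528] F [-2.4723 -0.7187  3.1089] M [-0.247   0.1678  0.0327] w 0.01387960821857007 rot [-1.7014  0.0001  1.445 ]
```

It is now blocked both ways in x: a 0.1 mm move changes the force by 9 N, so lips and foot are both seated, at a lean of about 0.13. I soften the grip so it can settle before release.

Request:
{"fn": "send_rows", "kwargs": {
  "series": "0 0 0 0 -0.01 0.02 -1; 0 0 0 0 -0.02 0.02 -1; 0 0 0 0 -0.02 0.02 -1; 0 0 0 0 -0.02 0.02 -1; 0 0 0 0 -0.02 0.02 -1; 0 0 0 0 -0.02 0.02 -1; 0 0 0 0 -0.02 0.02 -1; 0 0 0 0 -0.02 0.02 -1; 0 0 0 0 -0.02 0.02 -1; 0 0 0 0 -0.02 0.02 -1",
  "newtons": 10
}}

```text
time_s: 19.57
ee_pos: [0.5847, -0.0326, 0.2492]
eef_rot: [-1.702, 0.0, 1.445]
force: [3.1, -1.6, -4.5]
grip_width: 0.0138
```

```bash
python3 -c "
from h import *
status()"
```

```text
t 19.5667 hook rel rail x,y,z mm [-4.3033 -0.0756 -1.5023] F [ 3.0996 -1.6271 -4.4512] M [-0.2803 -0.5596  0.0015] w 0.013764719010017674 rot [-1.7016  0.      1.445 ]
```

Request:
{"fn": "send_rows", "kwargs": {
  "series": "0 0 0 0 0 0 -1; 0 0 0 0 0 0 -1; 0 0 0 0 0 0 -1; 0 0 0 0 0 0 -1; 0 0 0 0 0 0 -1; 0 0 0 0 0 0 -1; 0 0 0 0 0 0 -1; 0 0 0 0 0 0 -1; 0 0 0 0 0 0 -1; 0 0 0 0 0 0 -1",
  "newtons": 3
}}

```text
time_s: 20.4
ee_pos: [0.5846, -0.0326, 0.2493]
eef_rot: [-1.701, 0.0, 1.445]
force: [0.9, -2.5, -3.4]
grip_width: 0.0142
```

```bash
python3 -c "
from h import *
status()
pic('pics/z6.png',255,115,100,100,6)"
```

```text
t 20.4 hook rel rail x,y,z mm [-4.3919 -0.0664 -1.4016] F [ 0.883  -2.4871 -3.4127] M [-0.2459 -0.0102 -0.0116] w 0.014221484994009465 rot [-1.7015  0.      1.445 ]
```

View pics/z6.png

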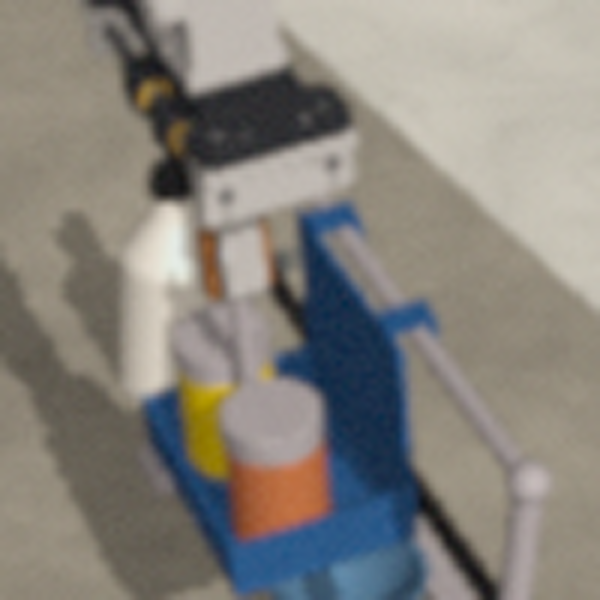

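The hooks are seated at about (335,220) and (410,320), with the foot at the bar. About 3.4 N of weight is still in the jaws, so I lower by a few tenths of a millimetre first.

Request:
{"fn": "send_rows", "kwargs": {
  "series": "0 0 0 -0.01 0.01 0 -1; 0 0 0 -0.02 0.02 0 -1; 0 0 0 -0.03 0.03 0 -1; 0 0 0 -0.03 0.04 0 -1; 0 0 0 -0.03 0.04 0 -1; 0 0 0 -0.03 0.04 0 -1; 0 0 0 -0.03 0.04 0 -1; 0 0 0 -0.03 0.04 0 -1; 0 0 0 -0.03 0.04 0 -1; 0 0 0 -0.03 0.04 0 -1"
}}

```text
time_s: 21.28
ee_pos: [0.5848, -0.0327, 0.2492]
eef_rot: [-1.702, -0.0, 1.445]
force: [-3.5, 3.4, 2.6]
grip_width: 0.0141
```

```bash
python3 -c "
from h import *
status()"
```

```text
t 21.2833 hook rel rail x,y,z mm [-4.2089 -0.1915 -1.4753] F [-3.5145  3.3845  2.5865] M [0.6095 0.5537 0.1208] w 0.01407460356486397 rot [-1.702  -0.0002  1.4452]
```

Request:
{"fn": "send_rows", "kwargs": {
  "series": "0 0 0 0.015 -0.015 0.01 -1; 0 0 0 0.015 -0.015 0.01 -1; 0 0 0 0.015 -0.015 0.01 -1; 0 0 0 0.015 -0.015 0.01 -1; 0 0 0 0.015 -0.015 0.01 -1; 0 0 0 0.015 -0.015 0.01 -1; 0 0 0 0.015 -0.015 0.01 -1; 0 0 0 0.015 -0.015 0.01 -1; 0 0 0 0.015 -0.015 0.01 -1; 0 0 0 0.015 -0.015 0.01 -1"
}}

```text
time_s: 22.12
ee_pos: [0.5847, -0.0327, 0.2492]
eef_rot: [-1.702, -0.0, 1.445]
force: [0.9, 2.5, 0.4]
grip_width: 0.0138
```

```bash
python3 -c "
from h import *
status()"
```

```text
t 22.1167 hook rel rail x,y,z mm [-4.2763 -0.2267 -1.5112] F [0.9397 2.4675 0.3925] M [ 0.5055 -0.1526  0.055 ] w 0.01376954038821227 rot [-1.702  -0.      1.4451]
```

The jaws now carry no weight, so I open them gradually.

Request:
{"fn": "send_rows", "kwargs": {
  "series": "0 0 0 0.01 0 0 -0.7; 0 0 0 0.01 0 0 -0.66; 0 0 0 0.01 0 0 -0.62; 0 0 0 0.01 0 0 -0.55; 0 0 0 0.01 0 0 -0.45; 0 0 0 0.01 0 0 -0.3; 0 0 0 0.01 0 0 -0.2; 0 0 0 0.01 0 0 -0.1; 0 0 0 0.01 0 0 -0.1; 0 0 0 0.01 0 0 -0.1"
}}

```text
time_s: 22.95
ee_pos: [0.5846, -0.0326, 0.2491]
eef_rot: [-1.702, 0.0, 1.445]
force: [-0.4, 0.2, 0.4]
grip_width: 0.042
```

```bash
python3 -c "
from h import *
status()
pic('pics/z7.png',255,115,100,100,6)"
```

```text
t 22.95 hook rel rail x,y,z mm [-4.3976 -0.1471 -1.6047] F [-0.4158  0.1828  0.3551] M [-0.0131  0.0994 -0.041 ] w 0.041992646280938566 rot [-1.7016  0.0001  1.4451]
```

View pics/z7.png

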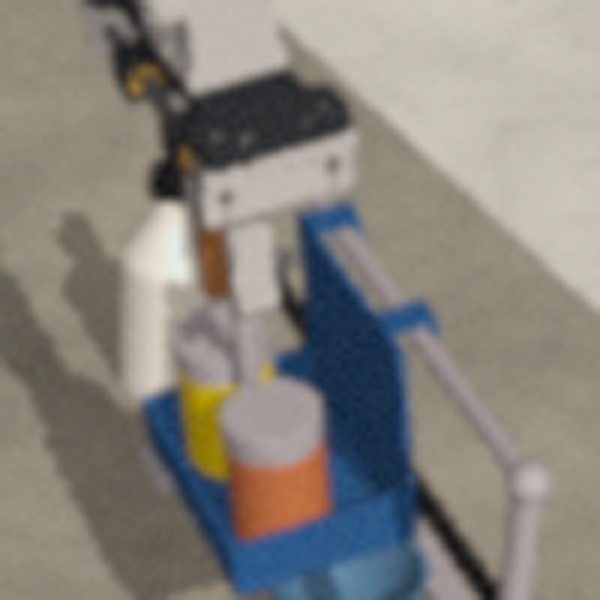

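The fingers are open and the caddy did not move: hooks, plate and tray are at the same pixels as before. I withdraw along the tool axis.

Request:
{"fn": "send_rows", "kwargs": {
  "series": "0 0 0 0 -0.3 0 -0.1; 0 0 0 0 -1 0 -0.1; 0 0 0 0 -2 0 -0.1; 0 0 0 0 -3.5 0 -0.1; 0 0 0 0 -5 0 -0.1; 0 0 0 0 -7 0 -0.1; 0 0 0 0 -9 0 -0.1; 0 0 0 0 -11 0 -0.1; 0 0 0 0 -12 0 -0.1; 0 0 0 0 -12 0 -0.1"
}}

```text
time_s: 23.83
ee_pos: [0.5692, -0.0306, 0.3711]
eef_rot: [-1.706, -0.0, 1.445]
force: [0.6, 0.2, 0.3]
grip_width: 0.0423
```

Request:
{"fn": "send_rows", "kwargs": {
  "series": "0 0 0 0 0 1 -0.1; 0 0 0 0 0 3 -0.1; 0 0 0 0 0 5 -0.1; 0 0 0 0 0 8 -0.1; 0 0 0 0 0 11 -0.1; 0 0 0 0 0 14 -0.1; 0 0 0 0 0 17 -0.1; 0 0 0 0 0 19 -0.1; 0 0 0 0 0 20 -0.1; 0 0 0 0 0 20 -0.1"
}}

```text
time_s: 24.67
ee_pos: [0.3714, -0.0056, 0.3418]
eef_rot: [-1.702, 0.0, 1.445]
force: [1.2, -0.1, -0.1]
grip_width: 0.0423
```

Run:
```python
from h import *
import cv2
status()
f=lambda im,x,y:cv2.resize(im[y:y+100,x:x+100],(400,400),interpolation=cv2.INTER_CUBIC)
a=camera("side");t=camera("top")
cv2.imwrite("pics/z8.png",np.hstack([f(a,255,115),f(t,210,90)])[:,:,::-1])
o=cv2.imread("pics/side0.png")[:,:,::-1]
```

```text
t 24.6667 hook rel rail x,y,z mm [-219.3238   -0.0688   91.1837] F [ 1.1612 -0.0952 -0.1339] M [-0.0006  0.0128  0.0053] w 0.042258897072665814 rot [-1.7023  0.      1.4452]
```

View pics/z8.png

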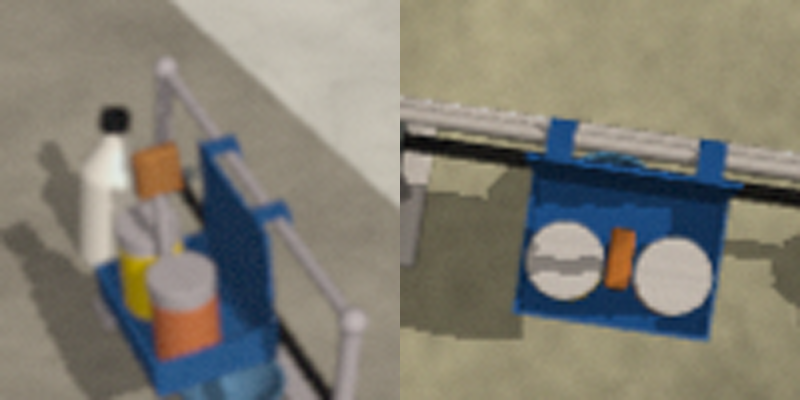

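Both hooks sit over the rail (right half, about (562,140) and (712,160)), square to it and clear of the posts. The plate is against the lower bar and the gripper is clear, so I hand in.

```bash
python3 -c "
from station import *
print(hand_in())"
```

```text
the job is handed in; nothing more can be done
None
```

The blue spice caddy hangs by both hooks near the middle of the stand's top rail, back plate towards the stand and foot resting against the lower bar. I handed the job in at about 25 s on the robot's clock.

- **Hanging:** I picked it up by the wooden grip and lowered it until the vertical force went from about -5.5 N to 0, so the rail carried the weight. I then leaned it back in small steps to about 0.13 rad. There the hook lips and the foot both blocked any movement; the highest force I read was about 7 N.
- **Letting go:** I softened the grip to 3 N and adjusted by tenths of a millimetre until almost no weight was left in the jaws. About 2.5 N of sideways force remained, which I did not remove. I opened the jaws gradually, and the side view showed the caddy in the same place before and after.
- **Last checks:** After withdrawing, the side and top views show both hooks on the rail, square to it and clear of the posts, with the plate at the bar. The force readings showed the gripper touching nothing.
- **Small disagreements:**
    - One plate corner missed the fitted pose by 1 to 4 px; the hook positions agreed.
    - At rest the model put the hooks about 4.3 mm off the rail centre, where the slot allows 3.5 mm. That is within the 2 mm camera calibration.
- **Not measured:** I did not re-measure the other objects. The soap and bowl look unmoved in the pictures, and I saw no contact with anything else.

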